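Select the ring gear on the bending machine

ROBOT

A 6-joint arm with a two-finger parallel gripper is mounted at the origin on the work surface. World frame = base frame: x ahead of the robot, y to its left, z up, the work surface at z = 0. Lengths are in m, angles in rad, forces in N, time in s.
With the tool pointing down it reaches from about 0.375 to 0.75 m from the base axis. Payload 9 kg.
Tool frame: the origin (TCP) lies on the centre line of the jaws, within the pads' length; the fingertips stand 25 mm ahead of it and the grasp point (between the pads) lies 6 mm ahead of it; z points along the fingers, y is the direction in which the jaws open and shut (so a half turn about z gives the same grasp; the last joint's range is limited). The gripper opens to 85 mm and grips with 20 to 120 N. Pads are 22 mm wide; open, the fingers measure 114 mm over their backs; the gripper's body (76 mm by 85 mm) begins 54 mm behind the grasp point. The pads swing forward as they close: fully open they stand 13 mm farther back than shut.
Start: joints at [0.883, 0.104, 0.097, 1.564, 0, 1.353], TCP at [0.272, 0.535, 0.256] pointing down, gripper open.
Joint ranges: [-2.99, 2.99], [-0.84, 1.86], [-1.1, 1.16], [-1.84, 2.11], [-1.51, 1.56], [-3.14, 3.14]. Speed limits (rad/s): [2.22, 2.22, 2.57, 3.14, 3.14, 3.14].

INTERFACE

Orientations are given as a unit quaternion [w, x, y, z].
In Python, from station import manip, imaging gives the robot as it stands.
- The arm moves only by the shell command python3 -m jog 'ROWS' [FORCE]. ROWS is JSON, a list of rows, each an object with "twist": the turn, a rotation vector about the tool's x, y, z in rad, a list of three; "dp": the shift along the tool's x, y, z in mm, a list of three; "claw": the finger opening in mm, from 0 to 85.4. In form: [{"twist": [ax, ay, az], "dp": [dx, dy, dz], "claw": claw}, ...]. A call has 1 to 5 rows; each row shifts and turns the commanded pose from where the row before left it, along the tool's axes as they then stand; what a row does not reach is not made up. A row lasts 1/12 s, in which the tool goes at most 41.7 mm and 7.16 degrees, less where a joint would pass 70% of its speed; a pose out of reach is approached as far as the arm can. A call is refused whole if a number of a shift passes 41.7 or a number of a turn 0.125, either way. A call with a gripper value outside its range is refused whole. The fingers move at their own pace and stop on an object; FORCE is the grip in N (left out, the last holds). Time passes only in rows, so rows that do not move let the fingers close. It gives the time, the measured TCP pose, the force and the opening at its end, in the units of the state.
- manip.read_state(): the state, without advancing time (a new reading comes with each control period).
- imaging.grab_frame(name): name is "scene" or "side" or "wrist"; returns the picture (420x560x3 uint8, red, green, blue); there is no depth.
- imaging.camera_model(name): a dict with "vfov" (degrees; the focal length in pixels is half the picture's height over the tangent of half this angle, whatever the lens; pixels are square), "cx", "cy" (the principal point, pixels), "world_from_camera" (4x4, takes a point from camera to world coordinates); the wrist camera has in their place "hand_eye" (4x4, takes a point from camera to tool coordinates, whose origin is the TCP and whose axes are the flange's). Camera axes: x right, y up, looking along -z (the intrinsics and any distortion apply to the point x, -y, -z); pixel columns grow to the right and rows downward; lengths in m; the calibration is good to about 2 mm. A picture is of the moment at which its call begins: read the wrist's pose just before it. camera_model takes no time and is no camera call.
- manip.hand_in(): hands the job in, once; it reports no verdict.
The state is a dict: "t": time; "joint_positions": joint angles; "joint_vel": joint speeds; "effort": joint torques, N m; "ee_pos": TCP position; "tool_rot": TCP orientation; "ft_force": force on the tool from outside, world axes, zero at the start; "torque": the same for the moment, N m; "gripper_width": finger opening in m.
Only numpy, scipy, OpenCV 4.12 (cv2) and the standard library are available. Lean on these libraries where they do the work, as an engineer would, in place of code of your own. Each camera call takes 0.05 s, during which the arm holds its last target.

TASK

The bending machine's gear lever stands in its rest notch. Push it out and through the H gate, fully home to the end of the slot marked with the brass ring, without running it into any of the other three marked slots and without forcing it against the gate. Leave everything else on the bench where it is.

Things in the scene. Friction and masses are not known exactly. Their poses are not given: they have to be found in the camera images.
- bender: grey ring bending machine, bolted down. Origin: underside centre of its gearbox; x points away from the robot (turned up to 0.3 rad), y left, z up. Flange 190 x 180 x 10 mm, gearbox 150 (x) x 140 (y) mm with a flat steel gate plate on top, its surface 115 mm above the bench. Roller table with three rolls, 93 mm high at most, on the far side, out to x = 190 mm.
- gate_centre (a point): middle of the H gate's crossbar, at the gate plate's upper face, over the machine's origin. Slots are 15 mm wide, the legs 17 mm. In the machine's frame the crossbar runs along y at x = 0; two legs run along x at y = +32 and -32 mm, each from x = -36 to +36 mm, which makes the four marked slots: far left, far right, near left, near right.
- rest_notch (a point): near end of the rest notch, at the gate plate's upper face: an unmarked dead-end slot along x at y = 0, from x = -36 mm (this point) to the crossbar, where the lever starts. Opposite it, on the far side at y = 0, there is no slot: the crossbar's far edge is a straight wall that stops the lever.
- lever_grip (a point): on the axis of the lever's barrel handle, at mid-length. The barrel is a steel cylinder 20 mm in diameter, 46 mm long; with the lever upright it spans 17 to 63 mm above the gate plate, this point 40 mm. Below it a 10 mm stem runs in the gate with about 2 mm play each side. The lever tilts about a pivot 15 mm above the machine's origin, 140 mm from this point.
- lever_gate (a point): on the axis of the lever's stem, 97.5 mm from the pivot, level with the gate plate: shows where in the gate the stem is. With the stem at the end of a slot this point is 27 to 28 mm from the crossbar's centre line and about 27 mm from that slot's brass mark.
- lever_fore (a joint): tilt of the lever along the machine's x, rad: 0 on the crossbar's centre line, positive leaning away from the robot, about +0.29 at the end of a far slot, -0.29 at the end of a near slot or of the rest notch. It stays where it is left (friction of about 2 N at the barrel), no spring.
- lever_side (a joint): tilt of the lever along the machine's y, rad: 0 in line with the rest notch, about +0.32 over the left pair of slots, -0.32 over the right pair. Same friction, no spring.
- mark_ring: brass ring, 30 mm outside, 20 mm hole, 4 mm high, fixed on the gate plate just beyond the outer end of one of the four slots, at x = +54 or -54 mm and y = +32 or -32 mm in the machine's frame; which slot has which mark changes. Origin: centre of its underside.
- mark_square: solid brass square, 26 mm, 4 mm high, fixed on the gate plate just beyond the outer end of one of the four slots, at x = +54 or -54 mm and y = +32 or -32 mm in the machine's frame; which slot has which mark changes. Origin: centre of its underside.
- mark_bar: single brass bar, 30 x 8 mm, lying along the machine's y, 4 mm high, fixed on the gate plate just beyond the outer end of one of the four slots, at x = +54 or -54 mm and y = +32 or -32 mm in the machine's frame; which slot has which mark changes. Origin: centre of its underside.
- mark_cross: brass cross of two crossing bars, each 30 x 7 mm, 4 mm high, fixed on the gate plate just beyond the outer end of one of the four slots, at x = +54 or -54 mm and y = +32 or -32 mm in the machine's frame; which slot has which mark changes. Origin: centre of its underside.
- mallet: rawhide-faced mallet lying on the bench left of the machine, 240 mm long, 44 mm high; loose, to be left alone. Origin: on the bench under the handle, 105 mm from the head.
- bracelet: open nickel silver bracelet blank, 60 mm across, 14 mm high, beside the machine, to its left; loose, to be left alone. Origin: centre of its underside.
- cabochon: turquoise cabochon in a steel bezel, 26 mm across, 12 mm high, close beside the gearbox, to its left; loose, to be left alone. Origin: centre of its underside.
- dish: frosted glass setting dish, 90 mm across, 24 mm high, on the right of the bench; loose, to be left alone. Origin: centre of its underside.
- band: plain nickel silver finger ring, 25 mm across, 9 mm high, close beside the gearbox, to its right; loose, to be left alone. Origin: centre of its underside.
- block: steel bench block on a rubber pad, 65 mm square, 32 mm high, on the right of the bench; loose, to be left alone. Origin: centre of its underside.
- jar: small amber glass jar with a steel cap, 54 mm across, 55 mm high, on the right of the bench; loose, to be left alone. Origin: centre of its underside.

How it is judged:
By the outcome, as a careful person would: the job done as asked, in the order asked, and still so for the second after the job is handed in, with the robot touching nothing.
It also fails if it takes over 43 s, if anything falls off the work surface, if the arm or the gripper's body presses on something with over 40 N, if the wrist force passes 120 N, or if a joint passes its speed limit or range.

## Working session

There is one attempt and no reset: what is moved stays moved. The work goes in short steps, Python scripts to look and compute and a shell command to move; the robot and the scene stay as the last step left them, time stands still between calls to the robot, and variables do not carry over. Pictures are saved under pics/ and viewed, and the job is handed in when it is done.

```bash
mkdir -p pics; ls
python3 - <<'E'
from station import manip, imaging
import cv2
for n in ("scene","side","wrist"):
    s=manip.read_state()
    im=imaging.grab_frame(n); cv2.imwrite(f"pics/{n}0.png",im[:,:,::-1]); m=imaging.camera_model(n); print(n,m)
print(s)
E
```

```text
pics
scene {'vfov': 43.48019577410347, 'cx': 281.79901893520935, 'cy': 214.40429541179284, 'world_from_camera': array([[ 5.28829066e-01, -4.94108480e-01,  6.90070017e-01,
         1.43256391e+00],
       [ 8.48728353e-01,  3.07829722e-01, -4.30001215e-01,
        -5.44452619e-01],
       [ 4.31850379e-05,  8.13079130e-01,  5.82153181e-01,
         8.78178680e-01],
       [ 0.00000000e+00,  0.00000000e+00,  0.00000000e+00,
         1.00000000e+00]])}
side {'vfov': 56.65693008117866, 'cx': 281.5320116501921, 'cy': 210.4532165556872, 'world_from_camera': array([[ 0.70698973,  0.43437476, -0.55810761,  0.06077876],
       [-0.7070788 ,  0.45012218, -0.54537106, -0.47301152],
       [ 0.0143212 ,  0.78019779,  0.62536894,  0.70064705],
       [ 0.        ,  0.        ,  0.        ,  1.        ]])}
wrist {'vfov': 63.85916176846214, 'cx': 282.6193744495229, 'cy': 210.02296355122456, 'hand_eye': array([[-3.99160373e-04,  9.57891701e-01,  2.87129465e-01,
         7.27580124e-02],
       [ 9.99998800e-01,  8.12182799e-04, -1.31934655e-03,
         5.87919872e-04],
       [-1.49699272e-03,  2.87128594e-01, -9.57890876e-01,
        -1.17651895e-01],
       [ 0.00000000e+00,  0.00000000e+00,  0.00000000e+00,
         1.00000000e+00]])}
{'t': 0.1, 'joint_positions': array([8.83319307e-01, 1.04614709e-01, 9.65845859e-02, 1.56387879e+00,
       1.53071702e-05, 1.35305107e+00]), 'joint_vel': array([ 0.00093961,  0.00010017,  0.00363461,  0.00079753, -0.00012023,
        0.00172486]), 'effort': array([ 6.15806814e-03, -5.58210433e+01,  5.04719388e+01,  1.30890857e-02,
       -2.54987644e-04,  1.11227124e-05]), 'ee_pos': array([0.27144096, 0.53481403, 0.25563529]), 'tool_rot': array([-2.50158213e-04,  2.32712521e-01,  9.72545409e-01, -4.96931615e-04]), 'ft_force': array([-0.31699085, -0.02942827, -0.24374119]), 'torque': array([-0.01060043, -0.00051197, -0.02792284]), 'gripper_width': 0.08531224741239779}
```

View pics/scene0.png

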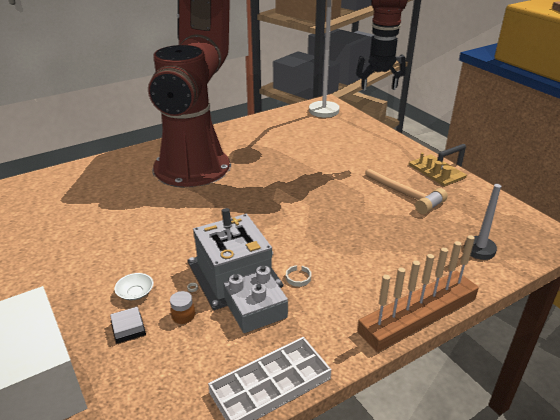

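View pics/side0.png

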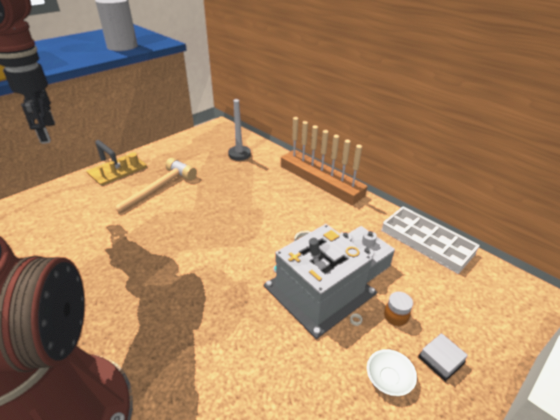

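View pics/wrist0.png

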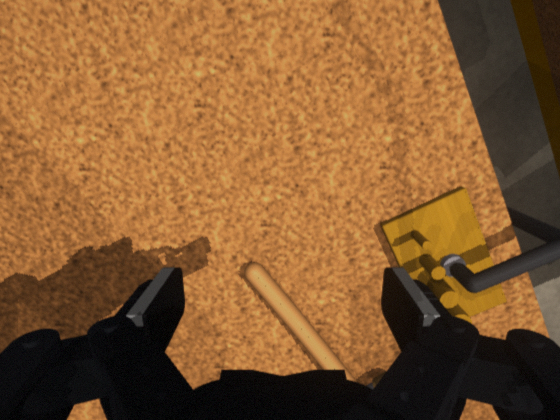

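Run:
```python
import cv2
a=cv2.imread('pics/scene0.png')[195:335,180:320]; b=cv2.imread('pics/side0.png')[220:340,255:405]
cv2.imwrite('pics/z_scene0.png',cv2.resize(a,None,fx=4.2,fy=4.2,interpolation=cv2.INTER_CUBIC))
cv2.imwrite('pics/z_side0.png',cv2.resize(b,None,fx=5,fy=5,interpolation=cv2.INTER_CUBIC))
```

```text
(no output)
```

View pics/z_scene0.png

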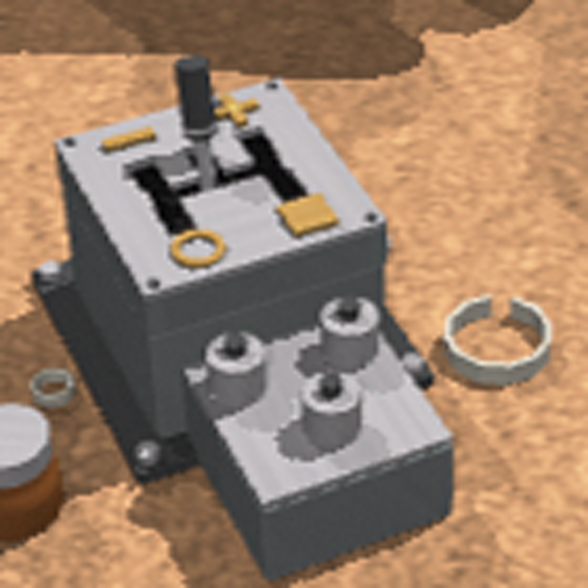

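View pics/z_side0.png

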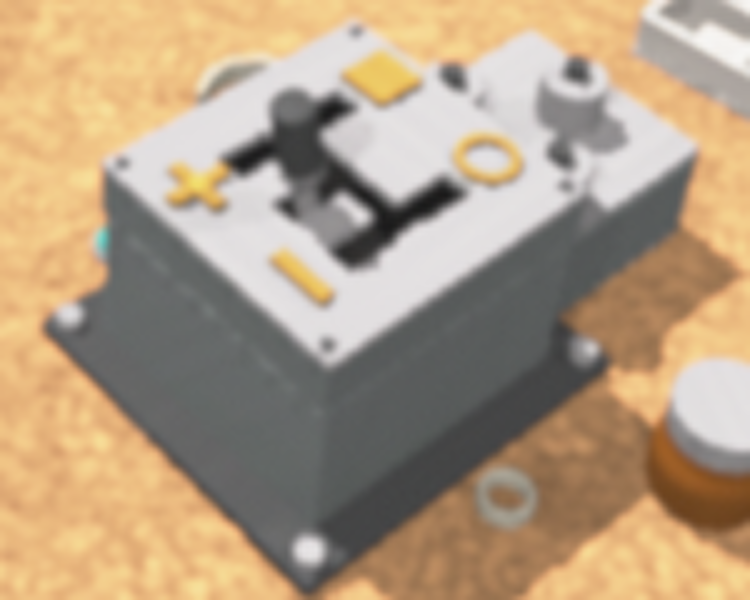

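```bash
cat > h.py <<'E'
import numpy as np
from station import manip, imaging
from scipy.spatial.transform import Rotation as R
from scipy.optimize import least_squares
def proj(m,T,P,):
    P=np.atleast_2d(P); T=np.linalg.inv(T); c=P@T[:3,:3].T+T[:3,3]
    f=210/np.tan(np.radians(m['vfov'])/2)
    return np.c_[m['cx']+f*c[:,0]/-c[:,2], m['cy']-f*c[:,1]/-c[:,2]]
def toolT(s):
    q=s['tool_rot']; T=np.eye(4); T[:3,:3]=R.from_quat([q[1],q[2],q[3],q[0]]).as_matrix(); T[:3,3]=s['ee_pos']; return T
def mach(p,P):
    x,y,a=p; P=np.atleast_2d(P); c,s=np.cos(a),np.sin(a)
    return np.c_[x+c*P[:,0]-s*P[:,1], y+s*P[:,0]+c*P[:,1], P[:,2]]
MARK=dict(ring=[.054,-.032,.119],square=[.054,.032,.119],cross=[-.054,.032,.119],bar=[-.054,-.032,.119])
E
python3 - <<'E'
from h import *
sc=np.array([[198,248],[309,214],[236,109],[129,140]])/4.2+[180,195]-.4
sd=np.array([[488,159],[382,77],[198,186],[302,277]])/5+[255,220]-.4
M=np.array(list(MARK.values()))
ms,md=imaging.camera_model('scene'),imaging.camera_model('side')
def res(p,w): 
    r=[]
    if 0 in w: r.append(proj(ms,ms['world_from_camera'],mach(p,M))-sc)
    if 1 in w: r.append(proj(md,md['world_from_camera'],mach(p,M))-sd)
    return np.concatenate(r).ravel()
for w in ([0],[1],[0,1]):
    o=least_squares(res,[.55,-.05,0],args=(w,)); print(w,o.x,np.round(o.fun,1))
E
```

```text
[0] [ 0.54552479 -0.13077202 -0.10364705] [ 0.2  0.  -0.1  0.2 -0.3  0.1  0.2 -0.3]
[1] [ 0.53992384 -0.13025413 -0.10382354] [ 0.2 -0.2  0.   0.2 -0.2  0.  -0.   0. ]
[0, 1] [ 0.54192387 -0.12974465 -0.10360253] [-0.2 -1.  -0.4 -0.8 -0.7 -0.8 -0.  -1.3  0.5 -0.8  0.4 -0.4  0.3 -0.6
  0.5 -0.6]
```

The ring is at the far-right slot. I found it at scene pixel ~(227,254), with the bar near right, the square far left and the cross near left. The machine is at about (0.542, -0.130) with yaw -0.104. I'll move above the lever, jaws along the machine's y.

```bash
python3 -m jog '[{"twist":[0,0,-0.092],"dp":[0,0,-8],"claw":50},{"twist":[0,0,-0.092],"dp":[0,0,-8],"claw":50},{"twist":[0,0,-0.092],"dp":[0,0,-8],"claw":50},{"twist":[0,0,-0.09],"dp":[0,0,-8],"claw":50}]'
cat > rel.py <<'E'
from h import *
import sys
# target world TCP -> shift in tool axes (mm)
t=np.array(eval(sys.argv[1])); s=manip.read_state(); T=toolT(s)
print(np.round(T[:3,:3].T@(t-T[:3,3])*1e3,1), np.round(T[:3,:3],3).tolist(), np.round(s['ee_pos'],4), s['t'])
E
python3 rel.py '[.44,-.12,.30]'
```

```text
t: 0.48
ee_pos: [0.2715, 0.5349, 0.2883]
tool_rot: [-0.0, 0.05, 0.999, -0.0]
ft_force: [-0.5, -0.3, 1.4]
gripper_width: 0.0502
[-232.5 -635.   -11.4] [[-0.995, 0.099, -0.0], [0.099, 0.995, -0.0], [0.0, -0.0, -1.0]] [0.2715 0.5349 0.2883] 0.4833
```

```bash
python3 -m jog '[{"twist":[0,0,0],"dp":[-11.6,-31.7,-0.6],"claw":50},{"twist":[0,0,0],"dp":[-11.6,-31.7,-0.6],"claw":50},{"twist":[0,0,0],"dp":[-11.6,-31.7,-0.6],"claw":50},{"twist":[0,0,0],"dp":[-11.6,-31.7,-0.6],"claw":50},{"twist":[0,0,0],"dp":[-11.6,-31.7,-0.6],"claw":50}]'
python3 -m jog '[{"twist":[0,0,0],"dp":[-11.6,-31.7,-0.6],"claw":50},{"twist":[0,0,0],"dp":[-11.6,-31.7,-0.6],"claw":50},{"twist":[0,0,0],"dp":[-11.6,-31.7,-0.6],"claw":50},{"twist":[0,0,0],"dp":[-11.6,-31.7,-0.6],"claw":50},{"twist":[0,0,0],"dp":[-11.6,-31.7,-0.6],"claw":50}]'
python3 rel.py '[.44,-.12,.30]'
```

```text
t: 0.9
ee_pos: [0.3128, 0.3699, 0.291]
tool_rot: [-0.0, 0.052, 0.999, -0.0]
ft_force: [1.4, -0.5, 0.4]
gripper_width: 0.0499
t: 1.32
ee_pos: [0.3541, 0.2062, 0.2942]
tool_rot: [0.0, 0.052, 0.999, 0.0]
ft_force: [0.8, 0.2, 0.4]
gripper_width: 0.0499
[-119.2 -315.6   -5.8] [[-0.995, 0.103, 0.0], [0.103, 0.995, 0.0], [-0.0, 0.0, -1.0]] [0.3541 0.2062 0.2942] 1.3167
```

```bash
python3 -m jog '[{"twist":[0,0,0],"dp":[-12,-31.5,-0.6],"claw":50},{"twist":[0,0,0],"dp":[-12,-31.5,-0.6],"claw":50},{"twist":[0,0,0],"dp":[-12,-31.5,-0.6],"claw":50},{"twist":[0,0,0],"dp":[-12,-31.5,-0.6],"claw":50},{"twist":[0,0,0],"dp":[-12,-31.5,-0.6],"claw":50}]'
python3 -m jog '[{"twist":[0,0,0],"dp":[-12,-31.5,-0.6],"claw":50},{"twist":[0,0,0],"dp":[-12,-31.5,-0.6],"claw":50},{"twist":[0,0,0],"dp":[-12,-31.5,-0.6],"claw":50},{"twist":[0,0,0],"dp":[-12,-25,-0.6],"claw":50},{"twist":[0,0,0],"dp":[-10,-15,-0.6],"claw":50}]'
python3 -m jog '[{"twist":[0,0,0],"dp":[0,0,0],"claw":50},{"twist":[0,0,0],"dp":[0,0,0],"claw":50}]'
python3 - <<'E'
from h import *
import cv2
s=manip.read_state(); im=imaging.grab_frame('wrist'); cv2.imwrite('pics/w1.png',im[:,:,::-1]); print(s['ee_pos'],s['tool_rot'],s['t'],s['ft_force'])
np.save('w1.npy',toolT(s))
E
```

```text
t: 1.73
ee_pos: [0.3975, 0.0432, 0.2973]
tool_rot: [0.0, 0.052, 0.999, 0.0]
ft_force: [2.2, -0.0, 0.2]
gripper_width: 0.0501
t: 2.15
ee_pos: [0.4414, -0.0976, 0.2999]
tool_rot: [-0.0, 0.053, 0.999, -0.0]
ft_force: [0.1, 0.9, 0.2]
gripper_width: 0.05
t: 2.32
ee_pos: [0.4411, -0.0954, 0.2998]
tool_rot: [-0.001, 0.053, 0.999, 0.0]
ft_force: [-0.8, -0.6, -0.3]
gripper_width: 0.0502
[ 0.44108599 -0.09539782  0.29983296] [-5.57871813e-04  5.26784760e-02  9.98611295e-01  3.85263932e-04] 2.3167 [-0.84558025 -0.59740104 -0.26288071]
```

View pics/w1.png

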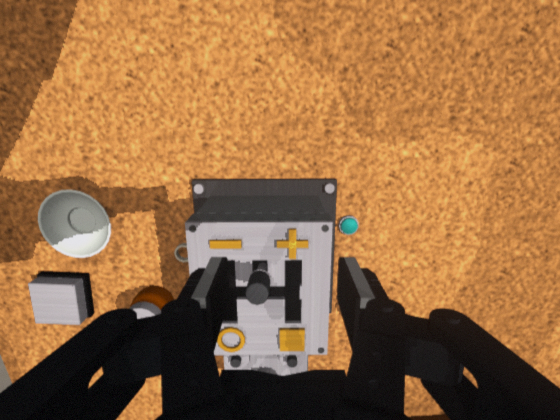

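Run:
```python
import cv2
b=cv2.imread('pics/w1.png')[210:370,175:355]
cv2.imwrite('pics/w1z.png',cv2.resize(b,None,fx=3.7,fy=3.7,interpolation=cv2.INTER_CUBIC))
```

```text
(no output)
```

View pics/w1z.png

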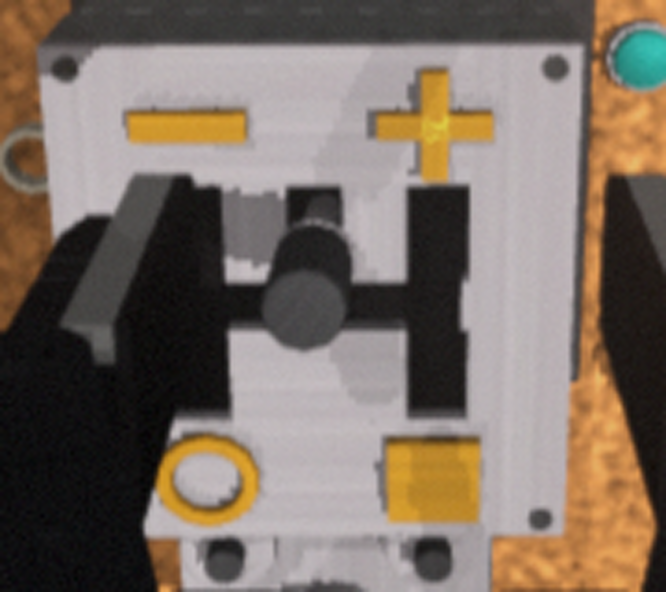

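```bash
cat > fit1.py <<'E'
from h import *
def lev(d,f,s):
    v=np.array([np.tan(f),np.tan(s),1]); return np.array([0,0,.015])+d*v/np.linalg.norm(v)
if __name__=='__main__':
    pw=np.array([[208,480],[433,480],[434,126],[187,127],[304,309]])/3.7+[175,210]-.4
    sc=np.array([[198,248],[309,214],[236,109],[129,140]])/4.2+[180,195]-.4
    sd=np.array([[488,159],[382,77],[198,186],[302,277]])/5+[255,220]-.4
    M=np.array(list(MARK.values()))
    ms,md,mw=[imaging.camera_model(k) for k in ('scene','side','wrist')]
    Tw=np.load('w1.npy')@mw['hand_eye']
    def w(p): return (proj(mw,Tw,mach(p[:3],np.vstack([M,lev(.163,p[3],p[4])])))-pw).ravel()
    o=least_squares(w,[.54,-.13,-.1,-.29,0]); print(o.x,np.round(o.fun,1))
    def a(p): return np.r_[w(p),(proj(ms,ms['world_from_camera'],mach(p[:3],M))-sc).ravel(),(proj(md,md['world_from_camera'],mach(p[:3],M))-sd).ravel()]
    o=least_squares(a,[.54,-.13,-.1,-.29,0]); print(o.x,np.round(o.fun,1))
E
python3 fit1.py
```

```text
[ 0.54239163 -0.12801814 -0.10096618 -0.20676482  0.01081078] [-0.3  0.5  0.2  0.1  0.2 -0.3 -0.2 -0.2 -0.  -0. ]
[ 0.54231361 -0.12846855 -0.10203937 -0.20658766  0.01344444] [-0.8  0.4 -0.3  0.2 -0.2 -0.3 -0.6 -0.3 -0.  -0.   0.5 -1.1  0.1 -0.9
 -0.2 -0.9  0.5 -1.3  0.2 -1.2  0.1 -0.7 -0.  -1.   0.2 -1.1]
```

```bash
cat > tgt.py <<'E'
from fit1 import *
import sys
P=[.5423,-.1283,-.102]
def T(f,s,L):
    p=mach(P,lev(L,f,s))[0]; z=mach(P,np.array([0,0,.015]))[0]-p; z/=np.linalg.norm(z)
    c,sn=np.cos(P[2]),np.sin(P[2]); y=np.array([-sn,c,0]); 
    x=np.cross(y,z); x/=np.linalg.norm(x); y=np.cross(z,x)
    M=np.eye(4); M[:3,:3]=np.c_[x,y,z]; M[:3,3]=p; return M
if __name__=='__main__':
    f,s,L=map(float,sys.argv[1:4]); st=manip.read_state(); C=toolT(st); D=np.linalg.inv(C)@T(f,s,L)
    g=np.array(P[:2]); 
    print('shift mm',np.round(D[:3,3]*1e3,1),'twist',np.round(R.from_matrix(D[:3,:3]).as_rotvec(),4))
    # current tool axis relative to machine
    c,sn=np.cos(P[2]),np.sin(P[2]); A=np.array([[c,sn,0],[-sn,c,0],[0,0,1]])
    q=A@(st['ee_pos']-[P[0],P[1],.015]); zz=-A@C[:3,2]; G=q-.006*zz   # grasp point
    print('t',round(st['t'],2),'tcp mach',np.round(q*1e3,1),'L',round(np.linalg.norm(q)*1e3,1),'lever f,s from grasp pt',np.round([np.arctan2(G[0],G[2]),np.arctan2(G[1],G[2])],3),'axis f,s',np.round([np.arctan2(zz[0],zz[2]),np.arctan2(zz[1],zz[2])],3),'F mach',np.round(A@st['ft_force'],1),'w',round(st['gripper_width']*1e3,1))
E
python3 tgt.py -.207 .012 .235;python3 tgt.py -.207 .012 .159
```

```text
shift mm [-56.  -20.3  55.1] twist [ 0.0121 -0.2077 -0.0011]
t 2.37 tcp mach [-104.2   23.1  285.1] L 304.4 lever f,s from grasp pt [-0.357  0.083] axis f,s [ 0.001 -0.001] F mach [-0.2  0.2  1.3] w 49.9
shift mm [-71.7 -21.2 129.4] twist [ 0.0121 -0.2077 -0.0011]
t 2.37 tcp mach [-104.2   23.1  285.1] L 304.4 lever f,s from grasp pt [-0.357  0.083] axis f,s [ 0.001 -0.001] F mach [-0.2  0.2  1.3] w 49.9
```

```bash
python3 -m jog '[{"twist":[0,0,0],"dp":[-18.7,-6.8,18.4],"claw":50},{"twist":[0,0,0],"dp":[-18.7,-6.8,18.4],"claw":50},{"twist":[0.004,-0.07,0],"dp":[-18.6,-6.7,18.3],"claw":50},{"twist":[0.004,-0.07,0],"dp":[0,0,0],"claw":50},{"twist":[0.004,-0.068,0],"dp":[0,0,0],"claw":50}]'
python3 -m jog '[{"twist":[0,0,0],"dp":[0,0,0],"claw":50},{"twist":[0,0,0],"dp":[0,0,0],"claw":50}]'
python3 tgt.py -.207 .012 .159
python3 - <<'E'
from h import *
import cv2
s=manip.read_state(); im=imaging.grab_frame('wrist'); cv2.imwrite('pics/w2.png',im[:,:,::-1]); np.save('w2.npy',toolT(s))
im=imaging.grab_frame('side'); cv2.imwrite('pics/side2.png',cv2.resize(im[190:350,230:420,::-1],None,fx=4,fy=3.7))
E
```

```text
t: 2.78
ee_pos: [0.4949, -0.1196, 0.2433]
tool_rot: [0.103, 0.051, 0.993, -0.011]
ft_force: [-0.5, 0.7, 0.1]
gripper_width: 0.0497
t: 2.95
ee_pos: [0.4943, -0.1198, 0.2457]
tool_rot: [0.103, 0.051, 0.993, -0.012]
ft_force: [-0.5, 0.0, 0.4]
gripper_width: 0.0501
shift mm [-0.1 -0.7 76.8] twist [-0.0007  0.0011  0.0004]
t 2.95 tcp mach [-48.7   3.5 230.7] L 235.8 lever f,s from grasp pt [-0.208  0.015] axis f,s [-0.208  0.013] F mach [-0.5 -0.   0.4] w 50.1
```

View pics/w2.png

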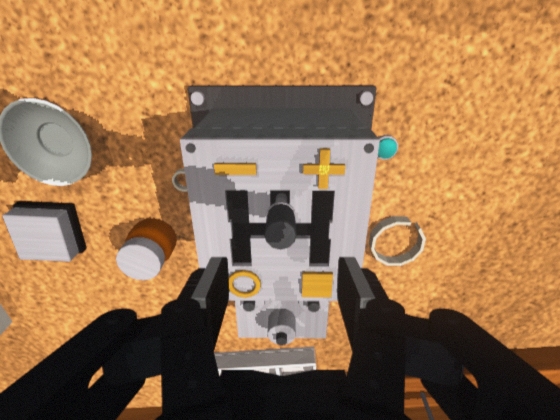

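View pics/side2.png

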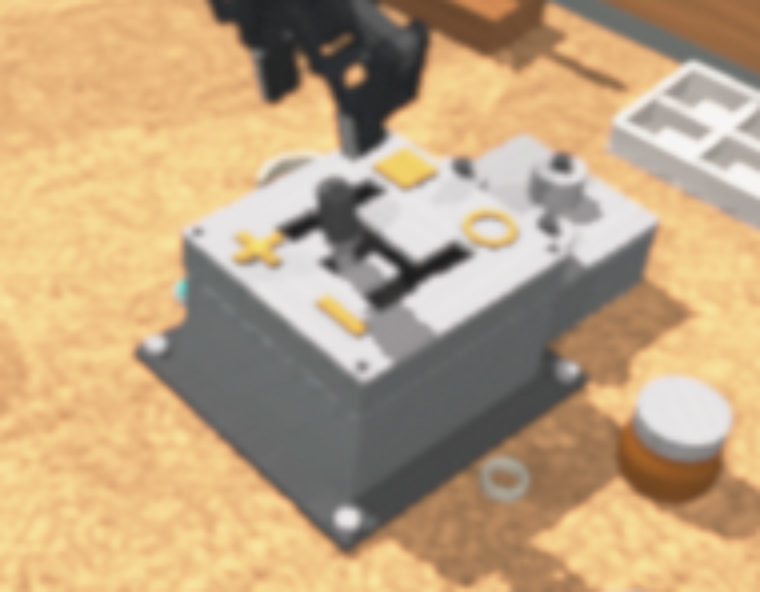

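Run:
```python
import cv2
b=cv2.imread('pics/w2.png')[130:310,175:385]
cv2.imwrite('pics/w2z.png',cv2.resize(b,None,fx=3.3,fy=3.3,interpolation=cv2.INTER_CUBIC))
```

```text
(no output)
```

View pics/w2z.png

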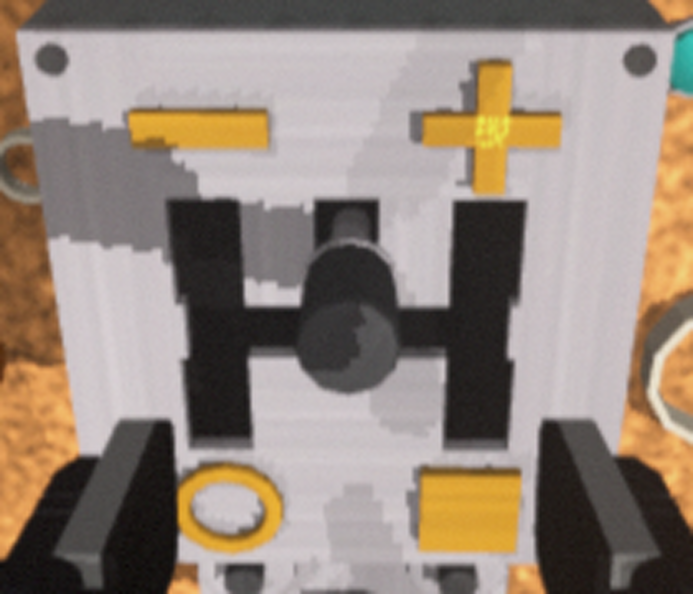

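Run:
```python
from fit1 import *
pw=np.array([[229,508],[469,511],[492,128],[198,129],[347,200],[205,200],[489,200],[220,440],[476,440],[348,344]])/3.3+[175,130]-.4
M=np.vstack([list(MARK.values()),[[-.036,0,.115],[-.036,-.032,.115],[-.036,.032,.115],[.036,-.032,.115],[.036,.032,.115]]])
mw=imaging.camera_model('wrist'); Tw=np.load('w2.npy')@mw['hand_eye']
w=lambda p:(proj(mw,Tw,mach(p[:3],np.vstack([M,lev(.163,p[3],p[4])])))-pw).ravel()
o=least_squares(w,[.54,-.13,-.1,-.2,0]); print(o.x,np.round(o.fun,1))
```

```text
[ 0.54219787 -0.12797949 -0.10111629 -0.20942856  0.00911291] [-0.4  0.8  0.3  0.2  0.1  0.1  0.2 -0.3 -0.2 -1.4  0.5 -1.4 -0.8 -1.3
  1.6  2.  -1.3  2.4 -0.  -0. ]
```

```bash
sed -i 's/^P=.*/P=[.5422,-.1281,-.1015]/' tgt.py; python3 tgt.py -.208 .009 .159
python3 -m jog '[{"twist":[0,0,0],"dp":[0,-0.3,19],"claw":50},{"twist":[0,0,0],"dp":[0,-0.3,19],"claw":50},{"twist":[0,0,0],"dp":[0,-0.3,19],"claw":50},{"twist":[0,0,0],"dp":[0,0,19],"claw":50},{"twist":[0,0,0],"dp":[0,0,0],"claw":50}]'
python3 tgt.py -.208 .009 .159
```

```text
shift mm [ 1.  -0.4 76.9] twist [-0.0038 -0.0003 -0.0003]
t 3.05 tcp mach [-47.7   2.8 231. ] L 235.9 lever f,s from grasp pt [-0.203  0.012] axis f,s [-0.208  0.013] F mach [0.3 0.5 0.3] w 49.8
t: 3.47
ee_pos: [0.5094, -0.1234, 0.1671]
tool_rot: [0.1, 0.052, 0.994, -0.01]
ft_force: [-0.9, 0.4, -0.5]
gripper_width: 0.0498
shift mm [-1.   0.  -3.4] twist [-0.0012 -0.0061 -0.0011]
t 3.47 tcp mach [-33.1   1.3 152.1] L 155.6 lever f,s from grasp pt [-0.215  0.009] axis f,s [-0.202  0.01 ] F mach [-0.9  0.3 -0.5] w 49.8
```

```bash
python3 -m jog '[{"twist":[0,0,0],"dp":[0,0,0],"claw":40},{"twist":[0,0,0],"dp":[0,0,0],"claw":35}]' 20;python3 tgt.py -.208 .009 .159
python3 - <<'E'
from h import *
import cv2
im=imaging.grab_frame('side'); cv2.imwrite('pics/side3.png',cv2.resize(im[190:350,230:420,::-1],None,fx=4,fy=3.7))
im=imaging.grab_frame('scene'); cv2.imwrite('pics/scene3.png',cv2.resize(im[150:310,150:340,::-1],None,fx=4,fy=3.7))
E
```

```text
t: 3.63
ee_pos: [0.5107, -0.1245, 0.1721]
tool_rot: [0.103, 0.051, 0.993, -0.011]
ft_force: [0.3, 0.2, 0.3]
gripper_width: 0.035
shift mm [1.5 1.  1.3] twist [-0.0038  0.0003 -0.0007]
t 3.63 tcp mach [-31.7   0.4 157.1] L 160.3 lever f,s from grasp pt [-0.198  0.002] axis f,s [-0.208  0.013] F mach [0.2 0.2 0.3] w 35.0
```

View pics/side3.png

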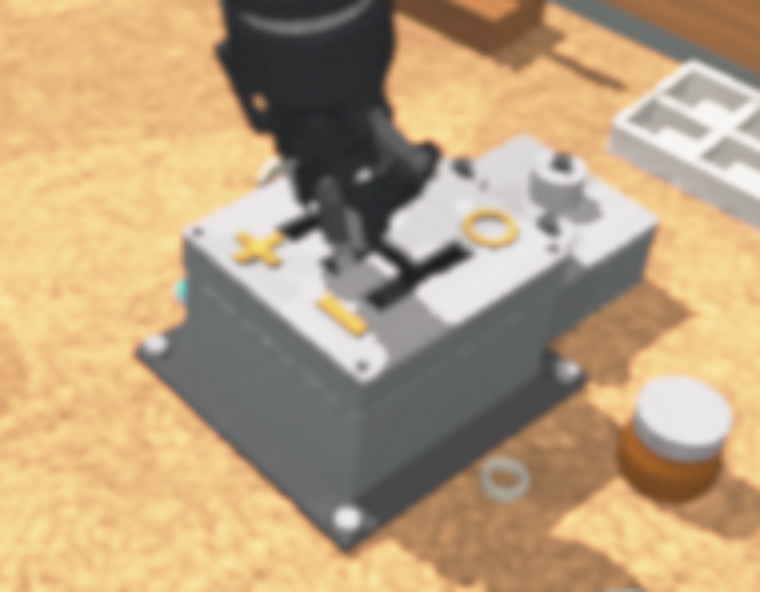

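View pics/scene3.png

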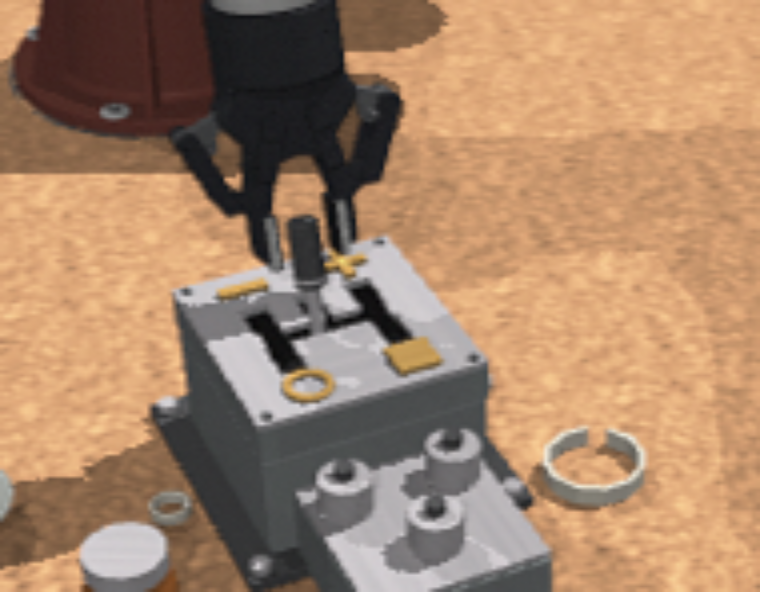

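```bash
python3 -m jog '[{"twist":[0,0,0],"dp":[1.2,0.9,0],"claw":28},{"twist":[0,0,0],"dp":[0,0,0],"claw":24},{"twist":[0,0,0],"dp":[0,0,0],"claw":18},{"twist":[0,0,0],"dp":[0,0,0],"claw":16}]' 20;python3 tgt.py -.208 .009 .159
```

```text
t: 4.07
ee_pos: [0.5095, -0.1236, 0.1714]
tool_rot: [0.104, 0.052, 0.993, -0.012]
ft_force: [-1.3, -0.8, 4.6]
gripper_width: 0.0189
shift mm [-0.   0.2  0.9] twist [-0.0042  0.0011 -0.001 ]
t 4.07 tcp mach [-33.    1.2 156.4] L 159.9 lever f,s from grasp pt [-0.208  0.007] axis f,s [-0.209  0.013] F mach [-1.2 -0.9  4.6] w 18.9
```

```bash
python3 -m jog '[{"twist":[0,0.04,0],"dp":[-6.4,0,0.1],"claw":16},{"twist":[0,0.04,0],"dp":[-6.4,0,0.1],"claw":16},{"twist":[0,0,0],"dp":[0,0,0],"claw":16},{"twist":[0,0,0],"dp":[0,0,0],"claw":16}]';python3 tgt.py 0 0 .159
```

```text
t: 4.4
ee_pos: [0.5225, -0.125, 0.1736]
tool_rot: [0.064, 0.052, 0.997, -0.009]
ft_force: [-2.4, -0.4, 5.5]
gripper_width: 0.0191
shift mm [-19.8  -1.1   2.2] twist [-0.0125  0.1284 -0.0026]
t 4.4 tcp mach [-19.9   1.1 158.6] L 159.9 lever f,s from grasp pt [-0.125  0.007] axis f,s [-0.128  0.013] F mach [-2.4 -0.6  5.5] w 19.1
```

```bash
python3 -m jog '[{"twist":[0,0.04,0],"dp":[-6.4,0,0.1],"claw":16},{"twist":[0,0.04,0],"dp":[-6.4,0,0.1],"claw":16},{"twist":[0,0.04,0],"dp":[-6.4,0,0.1],"claw":16},{"twist":[0,0,0],"dp":[0,0,0],"claw":16},{"twist":[0,0,0],"dp":[0,0,0],"claw":16}]';python3 tgt.py 0 0 .159
python3 - <<'E'
from h import *
import cv2
im=imaging.grab_frame('scene'); cv2.imwrite('pics/scene4.png',cv2.resize(im[180:300,170:310,::-1],None,fx=5,fy=5))
im=imaging.grab_frame('wrist'); cv2.imwrite('pics/w4.png',im[:,:,::-1])
E
```

```text
t: 4.82
ee_pos: [0.5417, -0.127, 0.1749]
tool_rot: [0.004, 0.052, 0.999, -0.006]
ft_force: [-0.2, 0.2, 6.3]
gripper_width: 0.0191
shift mm [-0.6 -1.1  0.9] twist [-0.0122  0.0085 -0.0033]
t 4.82 tcp mach [ -0.6   1.1 159.9] L 159.9 lever f,s from grasp pt [-0.003  0.007] axis f,s [-0.008  0.012] F mach [-0.2  0.2  6.3] w 19.1
```

View pics/scene4.png

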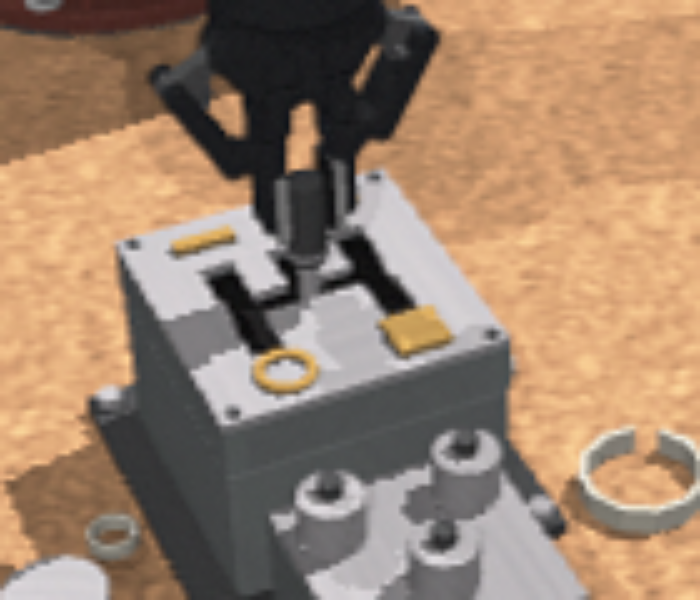

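View pics/w4.png

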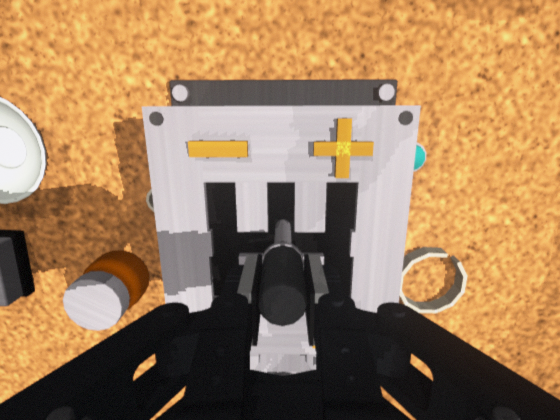

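```bash
python3 -m jog '[{"twist":[-0.04,0.002,0],"dp":[-0.2,-6.4,0.1],"claw":16},{"twist":[-0.04,0,0],"dp":[0,-6.4,0.1],"claw":16},{"twist":[0,0,0],"dp":[0,0,0],"claw":16}]';python3 tgt.py 0 -.32 .159
```

```text
t: 5.17
ee_pos: [0.54, -0.1407, 0.1744]
tool_rot: [0.006, 0.053, 0.998, 0.035]
ft_force: [0.7, 1.9, 4.9]
gripper_width: 0.0193
shift mm [ -1.  -37.7   5.9] twist [-0.25    0.0083 -0.0033]
t 5.17 tcp mach [ -0.9 -12.8 159.4] L 160.0 lever f,s from grasp pt [-0.005 -0.08 ] axis f,s [-0.008 -0.07 ] F mach [0.5 1.9 4.9] w 19.3
```

```bash
python3 -m jog '[{"twist":[-0.04,0.002,0],"dp":[-0.3,-6.4,0.1],"claw":16},{"twist":[-0.04,0.002,0],"dp":[-0.3,-6.4,0.1],"claw":16},{"twist":[-0.04,0,0],"dp":[0,-6.4,0.1],"claw":16},{"twist":[0,0,0],"dp":[0,0,0],"claw":16}]';python3 tgt.py 0 -.32 .159
```

```text
t: 5.5
ee_pos: [0.5385, -0.16, 0.1719]
tool_rot: [0.007, 0.053, 0.994, 0.095]
ft_force: [-0.1, 1.0, 5.7]
gripper_width: 0.0196
shift mm [ -0.6 -18.7   2.5] twist [-0.1301  0.0042 -0.0042]
t 5.5 tcp mach [ -0.5 -32.1 156.9] L 160.1 lever f,s from grasp pt [-0.003 -0.202] axis f,s [-0.004 -0.19 ] F mach [-0.2  0.9  5.7] w 19.6
```

```bash
python3 -m jog '[{"twist":[-0.04,0.002,0],"dp":[-0.3,-6.3,0.1],"claw":16},{"twist":[-0.04,0.002,0],"dp":[-0.3,-6.3,0.1],"claw":16},{"twist":[-0.04,0,0],"dp":[0,-4.5,0.1],"claw":16},{"twist":[0,0,0],"dp":[0,0,0],"claw":16},{"twist":[0,0,0],"dp":[0,0,0],"claw":16}]';python3 tgt.py 0 -.32 .159;python3 - <<'E'
from h import *
import cv2
im=imaging.grab_frame('scene'); cv2.imwrite('pics/scene5.png',cv2.resize(im[180:300,170:310,::-1],None,fx=5,fy=5))
im=imaging.grab_frame('wrist'); cv2.imwrite('pics/w5.png',im[:,:,::-1])
E
```

```text
t: 5.92
ee_pos: [0.5372, -0.1762, 0.1676]
tool_rot: [0.007, 0.052, 0.987, 0.153]
ft_force: [-1.1, -2.0, 4.6]
gripper_width: 0.0196
shift mm [-0.1 -2.1  1.1] twist [-0.0133 -0.0004 -0.004 ]
t 5.92 tcp mach [-1.000e-01 -4.840e+01  1.526e+02] L 160.1 lever f,s from grasp pt [-0.001 -0.307] axis f,s [ 0.    -0.307] F mach [-0.9 -2.2  4.6] w 19.6
```

View pics/scene5.png

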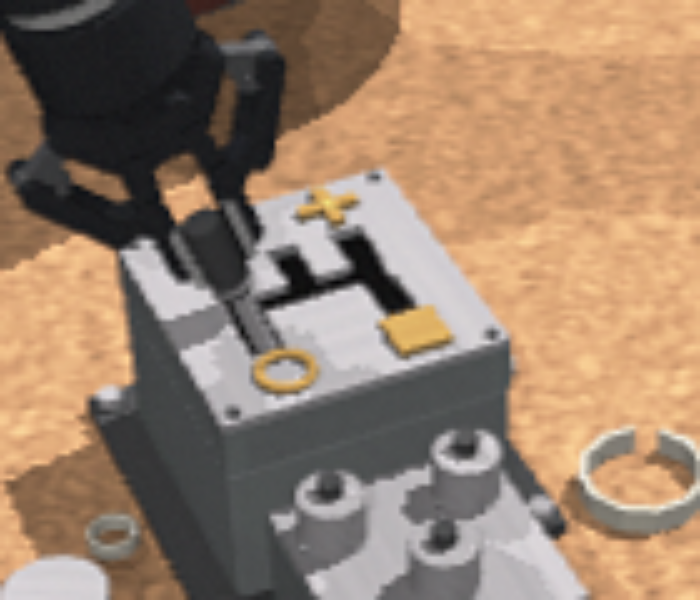

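View pics/w5.png

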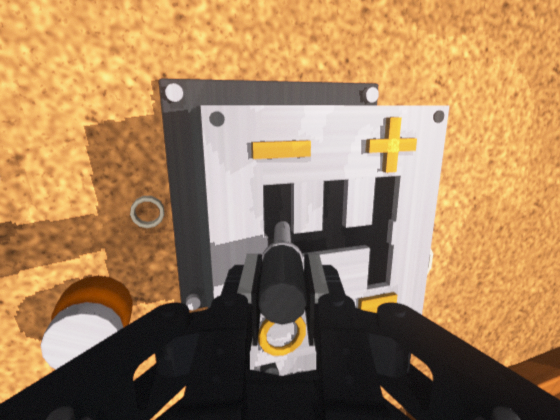

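```bash
python3 -m jog '[{"twist":[-0.005,0.04,0],"dp":[-6.4,-1.2,0.1],"claw":16},{"twist":[0,0.04,0],"dp":[-6.4,0,0.1],"claw":16},{"twist":[0,0,0],"dp":[0,0,0],"claw":16}]';python3 tgt.py .28 -.31 .159
```

```text
t: 6.27
ee_pos: [0.5508, -0.1778, 0.1669]
tool_rot: [-0.033, 0.045, 0.986, 0.157]
ft_force: [-0.6, -1.4, 5.1]
gripper_width: 0.0193
shift mm [-28.8  -0.    3.8] twist [0.0099 0.1846 0.082 ]
t 6.27 tcp mach [ 13.6 -48.6 151.9] L 160.1 lever f,s from grasp pt [ 0.089 -0.31 ] axis f,s [ 0.087 -0.312] F mach [-0.4 -1.4  5.1] w 19.3
```

```bash
python3 -m jog '[{"twist":[0,0.04,0],"dp":[-6.4,0,0.1],"claw":16},{"twist":[0,0.04,0],"dp":[-6.4,0,0.1],"claw":16},{"twist":[0,0.04,0],"dp":[-6.4,0,0.1],"claw":16},{"twist":[0,0,0],"dp":[0,0,0],"claw":16},{"twist":[0,0,0],"dp":[0,0,0],"claw":16}]';python3 tgt.py .29 -.31 .159
```

```text
t: 6.68
ee_pos: [0.5693, -0.1788, 0.1637]
tool_rot: [-0.092, 0.035, 0.982, 0.159]
ft_force: [-0.9, -3.9, 3.3]
gripper_width: 0.0191
shift mm [-11.8   0.    0.9] twist [0.0054 0.0749 0.0858]
t 6.68 tcp mach [ 32.1 -47.6 148.7] L 159.4 lever f,s from grasp pt [ 0.213 -0.31 ] axis f,s [ 0.212 -0.312] F mach [-0.5 -4.   3.3] w 19.1
```

```bash
python3 -m jog '[{"twist":[0,0.03,0],"dp":[-4.8,0,0.1],"claw":16},{"twist":[0,0.03,0],"dp":[-4.8,0,0.1],"claw":16},{"twist":[0,0,0],"dp":[0,0,0],"claw":16},{"twist":[0,0,0],"dp":[0,0,0],"claw":16}]';python3 tgt.py .29 -.31 .159;python3 - <<'E'
from h import *
import cv2
im=imaging.grab_frame('scene'); cv2.imwrite('pics/scene6.png',cv2.resize(im[180:300,170:310,::-1],None,fx=5,fy=5))
im=imaging.grab_frame('side'); cv2.imwrite('pics/side6.png',cv2.resize(im[190:350,230:420,::-1],None,fx=4,fy=3.7))
E
```

```text
t: 7.02
ee_pos: [0.5782, -0.1789, 0.1616]
tool_rot: [-0.121, 0.031, 0.979, 0.161]
ft_force: [-1.0, -4.0, 1.5]
gripper_width: 0.0193
shift mm [-2.6 -0.   0.3] twist [0.0032 0.015  0.0856]
t 7.02 tcp mach [ 41.  -46.9 146.6] L 159.2 lever f,s from grasp pt [ 0.273 -0.31 ] axis f,s [ 0.274 -0.313] F mach [-0.6 -4.1  1.5] w 19.3
```

View pics/scene6.png

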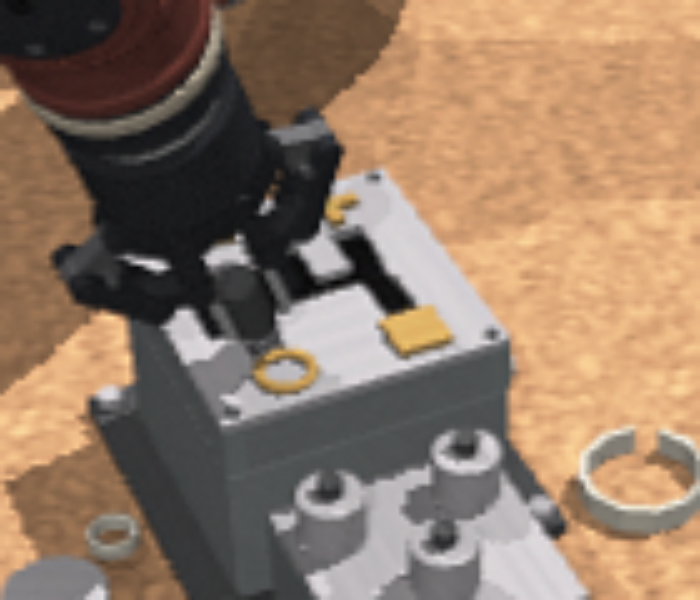

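View pics/side6.png

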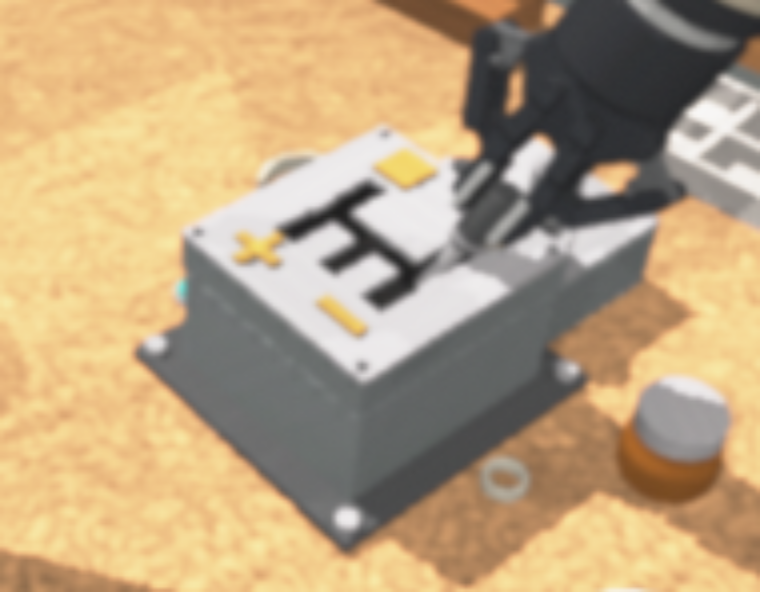

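```bash
python3 -m jog '[{"twist":[0,0.01,0],"dp":[-1.6,0,0],"claw":16},{"twist":[0,0,0],"dp":[0,0,0],"claw":16}]';python3 tgt.py .29 -.31 .159
python3 -m jog '[{"twist":[0,0.007,0],"dp":[-1.1,0,0],"claw":16},{"twist":[0,0,0],"dp":[0,0,0],"claw":16}]';python3 tgt.py .29 -.31 .159
```

```text
t: 7.28
ee_pos: [0.5795, -0.1788, 0.1614]
tool_rot: [-0.126, 0.03, 0.978, 0.161]
ft_force: [-2.7, -3.4, -0.6]
gripper_width: 0.019
shift mm [-1.4 -0.2  0.3] twist [0.0037 0.0046 0.0854]
t 7.28 tcp mach [ 42.2 -46.6 146.4] L 159.3 lever f,s from grasp pt [ 0.281 -0.308] axis f,s [ 0.285 -0.314] F mach [-2.4 -3.6 -0.6] w 19.0
t: 7.45
ee_pos: [0.5807, -0.1788, 0.1611]
tool_rot: [-0.13, 0.029, 0.978, 0.161]
ft_force: [-2.7, -3.5, -2.2]
gripper_width: 0.019
shift mm [-0.2 -0.2  0.3] twist [ 0.0037 -0.0022  0.0855]
t 7.45 tcp mach [ 43.4 -46.5 146.1] L 159.3 lever f,s from grasp pt [ 0.289 -0.308] axis f,s [ 0.292 -0.314] F mach [-2.3 -3.8 -2.2] w 19.0
```

```bash
python3 -m jog '[{"twist":[0,0.004,0],"dp":[-0.8,0,0],"claw":16},{"twist":[0,0,0],"dp":[0,0,0],"claw":16}]';python3 tgt.py .29 -.31 .159
python3 -m jog '[{"twist":[0,0.004,0],"dp":[-0.8,0,0],"claw":16},{"twist":[0,0,0],"dp":[0,0,0],"claw":16}]';python3 tgt.py .29 -.31 .159
```

```text
t: 7.62
ee_pos: [0.5815, -0.1788, 0.1609]
tool_rot: [-0.131, 0.029, 0.978, 0.161]
ft_force: [-2.8, -2.9, -1.6]
gripper_width: 0.0193
shift mm [ 0.7 -0.3  0.3] twist [ 0.0036 -0.006   0.0856]
t 7.62 tcp mach [ 44.2 -46.4 145.9] L 159.3 lever f,s from grasp pt [ 0.294 -0.308] axis f,s [ 0.296 -0.314] F mach [-2.5 -3.1 -1.6] w 19.3
t: 7.78
ee_pos: [0.5822, -0.1788, 0.1607]
tool_rot: [-0.133, 0.029, 0.977, 0.162]
ft_force: [-3.3, -4.1, -2.1]
gripper_width: 0.0189
shift mm [ 1.4 -0.3  0.3] twist [ 0.0034 -0.0102  0.0855]
t 7.78 tcp mach [ 44.9 -46.4 145.7] L 159.3 lever f,s from grasp pt [ 0.299 -0.308] axis f,s [ 0.301 -0.314] F mach [-2.9 -4.5 -2.1] w 18.9
```

```bash
python3 -m jog '[{"twist":[0,0.004,0],"dp":[-0.7,0,0],"claw":16},{"twist":[0,0,0],"dp":[0,0,0],"claw":16}]';python3 tgt.py .29 -.31 .159
python3 -m jog '[{"twist":[0,0.003,0],"dp":[-0.6,0,0],"claw":16},{"twist":[0,0,0],"dp":[0,0,0],"claw":16}]';python3 tgt.py .29 -.31 .159
```

```text
t: 7.95
ee_pos: [0.5827, -0.1788, 0.1605]
tool_rot: [-0.136, 0.028, 0.977, 0.162]
ft_force: [-4.4, -2.3, -1.3]
gripper_width: 0.0192
shift mm [ 1.9 -0.3  0.3] twist [ 0.0032 -0.0146  0.0855]
t 7.95 tcp mach [ 45.4 -46.3 145.5] L 159.3 lever f,s from grasp pt [ 0.302 -0.308] axis f,s [ 0.305 -0.314] F mach [-4.1 -2.7 -1.3] w 19.2
t: 8.12
ee_pos: [0.583, -0.1788, 0.1604]
tool_rot: [-0.137, 0.028, 0.977, 0.162]
ft_force: [-5.1, -4.0, -0.1]
gripper_width: 0.0192
shift mm [ 2.2 -0.3  0.3] twist [ 0.0032 -0.0182  0.0853]
t 8.12 tcp mach [ 45.7 -46.3 145.4] L 159.3 lever f,s from grasp pt [ 0.304 -0.308] axis f,s [ 0.309 -0.314] F mach [-4.7 -4.5 -0.1] w 19.2
```

```bash
python3 -m jog '[{"twist":[0,0,0],"dp":[-0.6,0,0],"claw":16},{"twist":[0,0,0],"dp":[0,0,0],"claw":16}]';python3 tgt.py .29 -.31 .159
python3 -m jog '[{"twist":[0,0,0],"dp":[-0.6,0,0],"claw":16},{"twist":[0,0,0],"dp":[0,0,0],"claw":16}]';python3 tgt.py .29 -.31 .159
python3 - <<'E'
from h import *
import cv2
im=imaging.grab_frame('scene'); cv2.imwrite('pics/scene7.png',cv2.resize(im[180:300,170:310,::-1],None,fx=5,fy=5))
E
```

```text
t: 8.28
ee_pos: [0.5832, -0.1788, 0.1604]
tool_rot: [-0.138, 0.028, 0.977, 0.162]
ft_force: [-8.1, -4.0, 0.6]
gripper_width: 0.0191
shift mm [ 2.5 -0.3  0.4] twist [ 0.0031 -0.0188  0.0851]
t 8.28 tcp mach [ 45.9 -46.3 145.4] L 159.3 lever f,s from grasp pt [ 0.306 -0.308] axis f,s [ 0.31  -0.314] F mach [-7.7 -4.8  0.6] w 19.1
t: 8.45
ee_pos: [0.5834, -0.1788, 0.1603]
tool_rot: [-0.138, 0.028, 0.977, 0.162]
ft_force: [-10.7, -4.8, 1.2]
gripper_width: 0.0193
shift mm [ 2.7 -0.3  0.3] twist [ 0.0031 -0.0197  0.0849]
t 8.45 tcp mach [ 46.1 -46.2 145.3] L 159.3 lever f,s from grasp pt [ 0.307 -0.308] axis f,s [ 0.311 -0.314] F mach [-10.2  -5.8   1.2] w 19.3
```

View pics/scene7.png

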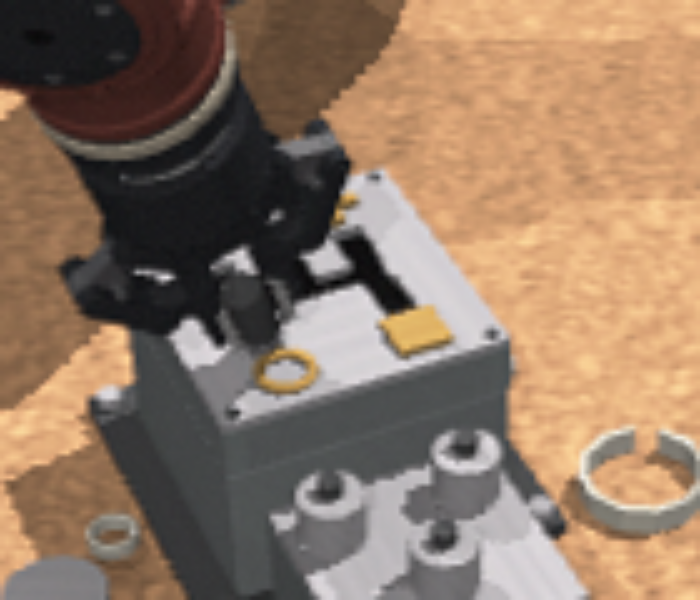

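```bash
python3 -m jog '[{"twist":[0,0,0],"dp":[1.1,0,0],"claw":16},{"twist":[0,0,0],"dp":[0,0,0],"claw":16}]';python3 tgt.py .29 -.31 .159
python3 -m jog '[{"twist":[0,0,0],"dp":[0,0,0],"claw":22},{"twist":[0,0,0],"dp":[0,0,0],"claw":30},{"twist":[0,0,0],"dp":[0,0,0],"claw":38},{"twist":[0,0,0],"dp":[0,0,0],"claw":38}]';python3 tgt.py .29 -.31 .159
python3 - <<'E'
from h import *
import cv2
im=imaging.grab_frame('scene'); cv2.imwrite('pics/scene8.png',cv2.resize(im[180:300,170:310,::-1],None,fx=5,fy=5))
E
```

```text
t: 8.67
ee_pos: [0.583, -0.1788, 0.1604]
tool_rot: [-0.137, 0.028, 0.977, 0.162]
ft_force: [-6.3, -2.2, -0.8]
gripper_width: 0.0192
shift mm [ 2.2 -0.3  0.4] twist [ 0.0032 -0.0179  0.0853]
t 8.67 tcp mach [ 45.7 -46.3 145.4] L 159.3 lever f,s from grasp pt [ 0.304 -0.308] axis f,s [ 0.309 -0.314] F mach [-6.  -2.8 -0.8] w 19.2
t: 9.0
ee_pos: [0.584, -0.1785, 0.1606]
tool_rot: [-0.136, 0.028, 0.977, 0.162]
ft_force: [0.6, 0.5, 0.4]
gripper_width: 0.0378
shift mm [ 3.1 -0.7  0.7] twist [ 0.0035 -0.0157  0.0862]
t 9.0 tcp mach [ 46.6 -45.9 145.6] L 159.7 lever f,s from grasp pt [ 0.31  -0.305] axis f,s [ 0.307 -0.314] F mach [0.5 0.6 0.4] w 37.8
```

View pics/scene8.png

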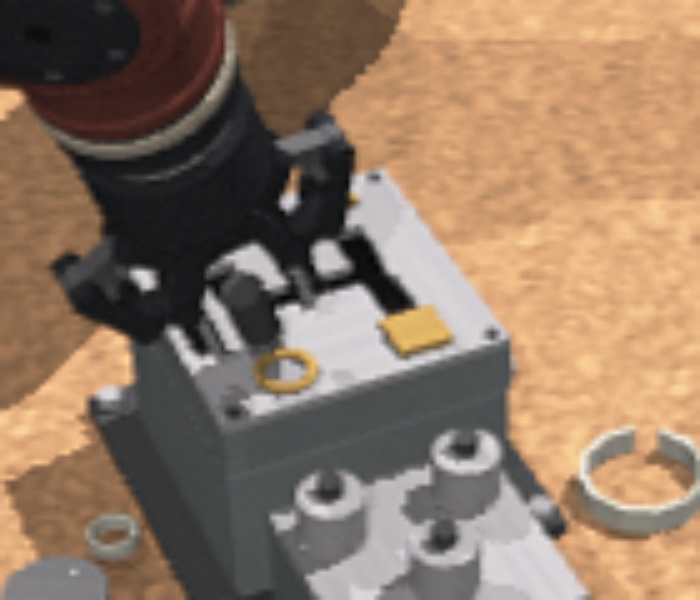

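Released with no residual contact, and the lever stayed put. Retreating along the tool axis.

```bash
python3 -m jog '[{"twist":[0,0,0],"dp":[0,0,-12],"claw":42},{"twist":[0,0,0],"dp":[0,0,-20],"claw":45},{"twist":[0,0,0],"dp":[0,0,-25],"claw":45},{"twist":[0,0,0],"dp":[0,0,-25],"claw":45},{"twist":[0,0,0],"dp":[0,0,-20],"claw":45}]'
python3 -m jog '[{"twist":[0.1,-0.1,0],"dp":[20,20,-15],"claw":45},{"twist":[0.1,-0.1,0],"dp":[25,20,-15],"claw":45},{"twist":[0.1,-0.09,0],"dp":[30,10,-10],"claw":45},{"twist":[0,0,0],"dp":[30,0,0],"claw":45},{"twist":[0,0,0],"dp":[20,0,0],"claw":45}]'
python3 -m jog '[{"twist":[0,0,0],"dp":[0,0,0],"claw":45},{"twist":[0,0,0],"dp":[0,0,0],"claw":45}]'
python3 - <<'E'
from h import *
import cv2
s=manip.read_state(); im=imaging.grab_frame('wrist'); cv2.imwrite('pics/w9.png',im[:,:,::-1]); np.save('w9.npy',toolT(s))
im=imaging.grab_frame('scene'); cv2.imwrite('pics/scene9.png',im[:,:,::-1])
cv2.imwrite('pics/scene9z.png',cv2.resize(im[180:300,170:310,::-1],None,fx=5,fy=5))
E
```

```text
t: 9.47
ee_pos: [0.6102, -0.212, 0.2553]
tool_rot: [-0.136, 0.028, 0.977, 0.161]
ft_force: [1.0, -0.3, -0.0]
gripper_width: 0.0451
t: 9.88
ee_pos: [0.5322, -0.1909, 0.302]
tool_rot: [-0.072, 0.028, 0.993, 0.09]
ft_force: [-0.4, -1.1, -0.0]
gripper_width: 0.0447
t: 10.05
ee_pos: [0.5329, -0.1918, 0.301]
tool_rot: [-0.073, 0.029, 0.993, 0.091]
ft_force: [-0.3, 0.1, -0.9]
gripper_width: 0.0452
```

View pics/scene9z.png

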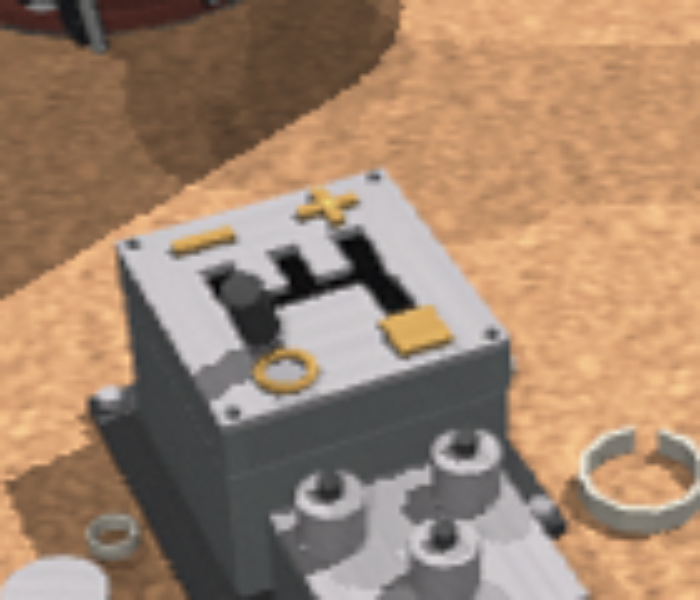

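View pics/w9.png

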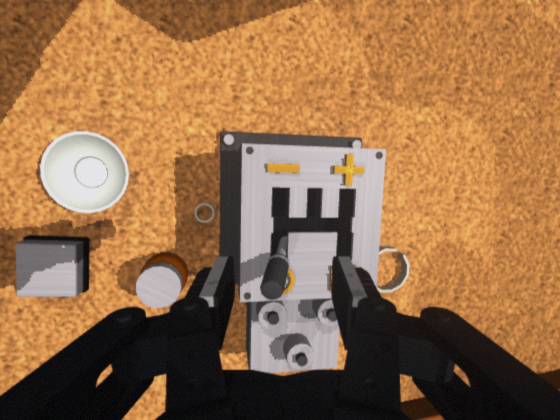

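View pics/scene9.png

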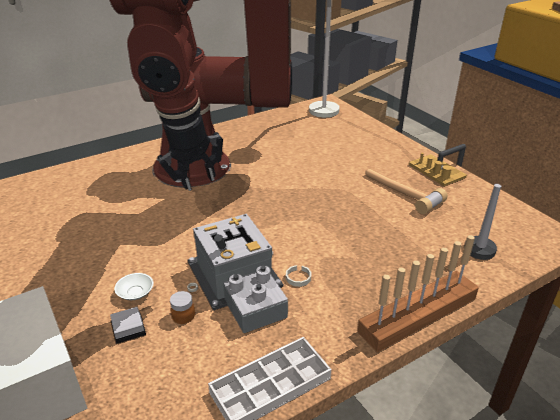

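Run:
```python
from fit1 import *
ms,mw=imaging.camera_model('scene'),imaging.camera_model('wrist')
sc=np.array([[285,372],[417,330],[328,205],[203,241],[243,288]])/5+[170,180]-.4
pw=np.array([[283,168],[349,170],[274,283]])
M=np.array(list(MARK.values()))
a=lambda p:(proj(ms,ms['world_from_camera'],mach(p[:3],np.vstack([M,lev(.163,p[3],p[4])])))-sc).ravel()
o=least_squares(a,[.54,-.13,-.1,.2,-.3]);print('scene',o.x,np.round(o.fun,1))
Tw=np.load('w9.npy')@mw['hand_eye']
a=lambda p:(proj(mw,Tw,mach(p[:3],np.vstack([M[[3,2]],lev(.163,p[3],p[4])])))-pw).ravel()
o=least_squares(a,[.54,-.13,-.1,.2,-.3]);print('wrist',o.x,np.round(o.fun,1))
```

```text
scene [ 0.54549914 -0.13142751 -0.09962201  0.29374139 -0.29604678] [ 0.1 -0.2 -0.1  0.2 -0.1  0.1  0.  -0.1  0.   0. ]
wrist [ 0.543431   -0.12825863 -0.10418331  0.24678946 -0.28890291] [ 0.  0. -0. -0.  0. -0.]
```

Run:
```python
import cv2
b=cv2.imread('pics/w9.png')[130:310,225:400]
cv2.imwrite('pics/w9z.png',cv2.resize(b,None,fx=3.3,fy=3.3,interpolation=cv2.INTER_CUBIC))
```

```text
(no output)
```

View pics/w9z.png

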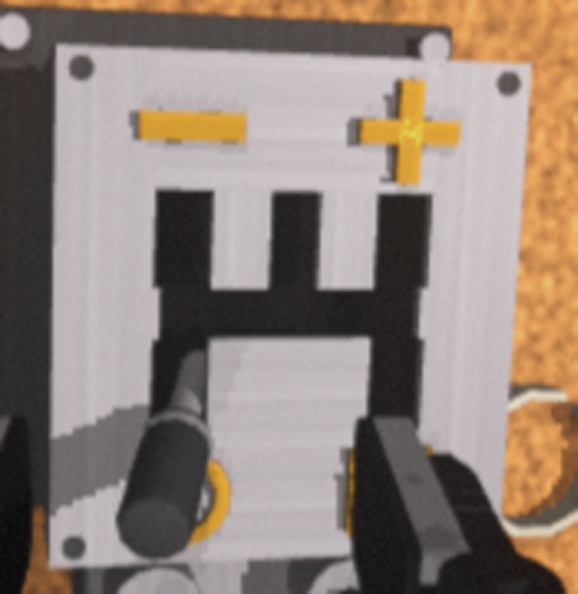

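Run:
```python
from fit1 import *
mw=imaging.camera_model('wrist')
pw=np.array([[410,132],[193,126],[184,190],[295,191],[405,194],[158,527]])/3.3+[225,130]-.4
M=np.vstack([[MARK['cross']],[MARK['bar']],[[-.036,y,.115] for y in(-.032,0,.032)]])
Tw=np.load('w9.npy')@mw['hand_eye']
P=[.5422,-.1281,-.1015]
for name,pts in (('fixed',0),('free',1)):
    a=lambda p:(proj(mw,Tw,mach(p[:3] if pts else P,np.vstack([M,lev(.163,p[3],p[4])])))-pw).ravel()
    o=least_squares(a,[.54,-.13,-.1,.2,-.3]);print(name,o.x,np.round(o.fun,1))
```

```text
fixed [ 0.54       -0.13       -0.1         0.29557972 -0.2984852 ] [ 0.1 -1.  -0.1 -1.   1.3 -1.2  0.6 -0.9 -0.9 -1.2 -0.   0. ]
free [ 0.54317371 -0.12841125 -0.10311049  0.28825797 -0.29640972] [-0.1  0.1 -0.3 -0.   1.1 -0.1  0.4  0.2 -1.1 -0.1 -0.  -0. ]
```

Run:
```python
from station import manip
print(manip.hand_in(), manip.read_state()['t'])
```

```text
the job is handed in; nothing more can be done
the job is handed in; nothing more can be done
```

The lever is home in the far-right slot, the one marked with the brass ring, and the job is handed in (about 10 s of the 43 s used).

**What I did:** I gripped the barrel at 20 N with the tool in line with the lever. I swung it about its pivot out of the rest notch to the crossbar, right along the crossbar, then forward into the slot. I crept the last few millimetres until the slot end pushed back at about 11 N. Up to there, side and fore forces had stayed within about 5 N. I eased back slightly and released; the force dropped to about zero and the arm retreated clear.

**Last checks:**
- **Lever angles:** the scene picture gave fore +0.294 and side -0.296. The wrist picture gave fore +0.288 to +0.296 and side about -0.297. That matches the end of the slot, at about +0.29.
- **Disagreements:** a first rough wrist reading gave fore +0.247, because I had picked the barrel's top centre about 7 pixels off; re-measuring from a zoomed picture removed the difference. The grip pose at the stop read fore +0.304 to +0.307, within calibration error.
- **Side tilt:** it reads a little under the nominal -0.32, but the leg has enough play to explain that.
- **Other objects:** in the final scene picture I could see no movement of any of them. I checked this by eye only and did not measure it.

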